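# Lock a logger module into the sloping reader dock

### The arm

A 6-joint arm with a two-finger parallel gripper is mounted at the origin on the work surface; the furniture and walls round the work are solid. World frame = base frame: x ahead of the robot, y to its left, z up, the work surface at z = 0. Lengths are in m, angles in rad, forces in N, time in s.
With the tool pointing down it reaches from about 0.275 to 0.825 m from the base axis. Payload 4.9 kg.
Tool frame: the origin (TCP) lies on the centre line of the jaws, within the pads' length; the fingertips stand 19 mm ahead of it and the grasp point (between the pads) is the TCP (nose_length is the distance from the TCP to the fingertips, in m); z points along the fingers, y is the line along which they close (so a half turn about z gives the same grasp; the last joint's range is limited). The gripper opens to 85 mm and grips with 20 to 120 N. Pads are 22 mm wide; open, the fingers measure 114 mm over their backs; the gripper's body (76 mm by 85 mm) begins 54 mm behind the grasp point. The pads swing forward as they close: fully open they stand 13 mm farther back than shut.
Start: joints at [-1.399, 0.326, -0.193, 1.052, 0, 1.437], TCP at [0.166, -0.524, 0.25] pointing down, gripper open.
Joint ranges: [-2.65, 2.65], [-0.97, 1.79], [-1.3, 1.35], [-1.93, 2.1], [-1.47, 1.37], [-3.14, 3.14]. Speed limits (rad/s): [2.57, 2.57, 3.14, 3.14, 3.14, 3.14].

### API

Orientations are given as [roll, pitch, yaw] about the fixed x, y, z axes, in that order (R = Rz(yaw) Ry(pitch) Rx(roll)).
In Python, from station import get_state, camera, hand_in, recognise, trace, place_of, nose_length gives the robot as it stands.
- The arm moves only by the tool drive_tool, never from a script. Its argument "steps" is a list of rows, each an object with "claw": the closure, from 0 (fully open) to 1 (shut); "translation": the shift along the tool's x, y, z in units of 150 mm (1.0 is 150 mm), a list of three; "delta_rot": the turn, a rotation vector about the tool's x, y, z in units of pi/2 rad (1.0 is pi/2 rad), a list of three. In form: [{"claw": claw, "translation": [dx, dy, dz], "delta_rot": [wx, wy, wz]}, ...]. A call has exactly 5 rows; each row is the pose to reach, as a shift and turn from the pose commanded when the call began, along the tool's axes at that moment; what a row does not reach only later rows make up. A row lasts 1/8 s, in which the tool goes at most 62.5 mm and 10.7 degrees, less where a joint would pass 70% of its speed; a pose out of reach is approached as far as the arm can. A call with a number of a shift or a turn outside -1 to 1 is refused whole. A call with a gripper value outside its range is refused whole. The fingers move at their own pace and stop on an object; "force" is the grip in N (left out, the last holds). Time passes only in rows, so rows that repeat a pose let the fingers close, or fill a call up. It gives the time, the measured TCP pose, the force, the opening and the grip force at its end, in the units of the state.
- get_state(): the state, without advancing time (a new reading comes with each control period).
- camera(name): name is "side" or "top" or "wrist"; returns a dict with "color" (420x560x3 uint8, blue, green, red), "intrinsics" (3x3 intrinsics, pixels), "dist_coeffs" ([k1, k2, p1, p2, k3] as OpenCV has them; the pictures are not rectified), "R" (3x3) and "t" (3): a world point X has camera coordinates R X + t. Camera axes: x right, y down, z forward; pixel columns grow to the right and rows downward; lengths in m; the calibration is good to about 2 mm. A picture is of the moment at which its call begins. There is no depth.
- hand_in(): hands the job in; it is judged then, once.
Trained networks look in a picture, given as the dict that the camera call returned (one of the last four; its "shot" number tells which), for a name from the list of things; names that differ only in an ending like _2 or _b are one class to them, and where a whole thing is asked for, a point or a joint stands for the part that bears it (a point fixed in the world has none). Each returns a list of dicts, best first, with "p" (0 to 1); they miss things now and then, are a little off and sometimes report something else, mostly with a low value. They report only what shows in the picture. A call takes as long as a camera call. They do not tell look-alikes from the thing itself.
- recognise(picture, thing): "extent" ([left, top, right, bottom] as shares, 0 to 1, of the picture: columns of its width, rows of its height, round what is visible of it).
- trace(picture, thing): "region" (420x560 bool, what is visible of it) and "extent" ([left, top, right, bottom] as shares, 0 to 1, of the picture: columns of its width, rows of its height, round what is visible of it).
- place_of(picture, thing): "xy" ([column, row] as shares, 0 to 1, of the picture: columns of its width, rows of its height: a listed point, or the origin of a listed thing).
The state is a dict: "t": time; "joint_pos": joint angles; "qvel": joint speeds; "joint_torque": joint torques, N m; "eef_pos": TCP position; "orientation": TCP orientation; "force": force on the tool from outside, world axes, zero at the start; "moment": the same for the moment, N m; "finger_gap": finger opening in m; "grasp_force": force on a finger pad.
Only numpy, scipy, OpenCV 4.12 (cv2) and the standard library are available. Lean on these libraries where they do the work, as an engineer would, in place of code of your own. Each camera call takes 0.05 s, during which the arm holds its last target. There are 200 camera calls.

### The job

Take the slim logger module from the bench and push it fully home, foot first, into the sloping pocket of the reader dock. Then swing the dock's locking lever across the top of the module until it is fully shut, and let go. Leave the thick module, the moisture can and the stopwatch standing where they are.

Things in the scene. Friction and masses are not known exactly. Their poses are not given: they have to be found in the camera images.
- module_slim: Slim logger module: loose grey plastic block, 24 mm along its x, 40 mm along its y, 62 mm tall (z up), 60 to 130 g, standing upright on the bench. Origin: centre of its underside (foot). Symmetric under a half turn about z: either way round fits. Grip across the 40 mm width, fingertips at most 26 mm below the top: 30 mm stand out of the pocket once home.
- module_thick: Thick module, to be left alone: same look but 46 mm along x (40 mm along y, 62 mm tall), too thick for the pocket. Origin: centre of its underside. The two modules stand in two places in front of the dock, one right, one left; which is where varies.
- socket: Fixed sloping grey socket head of the dock. Origin: centre of the pocket floor, 34 mm above the bench. z: straight out of the pocket, 30 degrees from vertical, leaning towards the robot; y: level, to the left; x: up the slope, away from the robot. A module that is home has its origin here, its axes in line with these (or half turned about z) and its top at z = 62 mm.
- pocket_mouth (a point): Centre of the pocket's mouth, at socket (0, 0, 32) mm, in the sloping face. Pocket: 27 mm along socket x, 43 mm along y, 32 mm deep, 3 mm chamfer round the mouth. The face reaches from socket x = -37 to +79 mm and y = -40 to +40 mm. The head sits on a dark steel stand with base plate 175 x 120 mm.
- lever (a joint): Angle of the steel locking lever, rad. 0: shut, against its stop, pointing down the slope across the pocket; grows as it swings left; open (1.4 to 1.9) at the start; stop at 2.1. At angle a it points along (-cos a, sin a, 0) in socket axes. It stays where it is left; about 1 to 2 N at the knob move it. A module that is not home blocks it.
- lever_pivot (a point): Point on the lever's pivot axis (parallel to socket z), at socket (48, 0, 64.5) mm, at the underside of the bar. Bar: 14 mm wide, 8 mm thick, socket z = 64.5 to 72.5 mm, so it passes 2.5 mm over a module that is home; it ends 90 mm from the axis.
- lever_knob (a point): Middle of the black round knob that stands on the lever near its free end: 14 mm in diameter, 26 mm tall (socket z = 72.5 to 98.5 mm), parallel to socket z, 83 mm from the pivot axis. It can be pushed sideways with the closed fingers.
- can: Open aluminium moisture can, 56 mm across, 30 mm tall, loose, to the right of the dock; leave alone. Origin: centre of its underside.
- stopwatch: Black stopwatch, 70 x 58 x 16 mm, loose, lying to the left of the dock; leave alone. Origin: centre of its underside.
Things that resemble listed ones, but are neither listed nor needed, are in the scene too. Leave any red look-alike of the part that bears socket alone.

How it is judged:
By the outcome, as a careful person would: the job done as asked, in the order asked, and still so for the second after the job is handed in, with the robot touching nothing.
It also fails if it takes over 56 s, if anything falls off the work surface, if the arm or the gripper's body presses on something with over 40 N, if the wrist force passes 120 N, or if a joint passes its speed limit or range.

## Working session

There is one attempt and no reset: what is moved stays moved. The work goes in short steps, Python scripts to look and compute and a tool call to move; the robot and the scene stay as the last step left them, time stands still between calls to the robot, and variables do not carry over. Pictures are saved under pics/ and viewed, at most 10 in all, crops included, and the job is handed in when it is done.

Besides the shell and the picture viewer there is one more tool, called after "Call:" by a JSON object that holds its "fn" and its "kwargs", one argument or row to a line. drive_tool: Moves the arm, as the interface text tells. Its arguments: {"type":"object","properties":{"steps":{"type":"array","items":{"type":"object","properties":{"claw":{"type":"number"},"translation":{"type":"array","items":{"type":"number","minimum":-1,"maximum":1}},"delta_rot":{"type":"array","items":{"type":"number","minimum":-1,"maximum":1}}}}},"force":{"type":"number"}},"required":["steps"]}

```bash
ls; mkdir -p pics
cat > h.py <<'E'
import numpy as np, cv2
from station import *
def shot(n,save=None):
    p=camera(n)
    if save: cv2.imwrite(f'pics/{save}.png',p['color'])
    return p
def px(p,s): return np.array([s[0]*560,s[1]*420])
def ray(p,uv):
    K=np.array(p['intrinsics']);d=np.array(p['dist_coeffs']);R=np.array(p['R']);t=np.array(p['t']).ravel()
    n=cv2.undistortPoints(np.array([[uv]],float),K,d)[0,0]
    v=R.T@np.array([n[0],n[1],1]); return -R.T@t, v/np.linalg.norm(v)
def onz(p,uv,z):
    c,v=ray(p,uv); return c+v*(z-c[2])/v[2]
def tri(obs):
    A=np.zeros((3,3));b=np.zeros(3)
    for p,uv in obs:
        c,v=ray(p,uv);M=np.eye(3)-np.outer(v,v);A+=M;b+=M@c
    x=np.linalg.solve(A,b); return x,[np.linalg.norm((np.eye(3)-np.outer(v,v))@(x-c)) for c,v in [ray(*o) for o in obs]]
def proj(p,X):
    return cv2.projectPoints(np.array(X,float).reshape(-1,1,3),cv2.Rodrigues(np.array(p['R']))[0],np.array(p['t'],float),np.array(p['intrinsics']),np.array(p['dist_coeffs']))[0].reshape(-1,2)
E
python3 - <<'E'
from h import *
P={n:shot(n,n+'0') for n in('side','top')}
for n,p in P.items():
    c,v=ray(p,(280,210));print(n,c.round(3),v.round(2))
    for th in['module_slim','module_thick','socket','pocket_mouth','lever_pivot','lever_knob','can','stopwatch']:
        print(n,th,[(px(p,r['xy']).round(1).tolist(),round(r['p'],2)) for r in place_of(p,th)][:4],[((np.array(r['extent'])*[560,420,560,420]).round().tolist(),round(r['p'],2)) for r in recognise(p,th)][:3])
cv2.imwrite('pics/both.png',cv2.resize(np.hstack([P['side']['color'],P['top']['color']]),(800,300)))
print(get_state(),nose_length)
E
```

```text
pics
side [0.38  1.316 0.685] [ 0.08 -0.91 -0.42]
side module_slim [([304.3, 278.3], 0.54)] [([297.0, 255.0, 309.0, 283.0], 0.73)]
side module_thick [([314.3, 205.3], 0.69)] [([306.0, 186.0, 322.0, 207.0], 0.79)]
side socket [([235.6, 220.8], 0.88), ([329.4, 223.2], 0.88)] [([215.0, 191.0, 257.0, 230.0], 0.91), ([304.0, 191.0, 363.0, 226.0], 0.81)]
side pocket_mouth [([335.3, 212.3], 0.9), ([243.4, 209.4], 0.67)] [([215.0, 188.0, 251.0, 228.0], 0.67), ([232.0, 303.0, 263.0, 324.0], 0.19)]
side lever_pivot [([327.6, 196.2], 0.89), ([232.6, 195.9], 0.64)] [([306.0, 192.0, 361.0, 232.0], 0.6), ([213.0, 192.0, 255.0, 228.0], 0.56)]
side lever_knob [([233.0, 200.9], 0.51), ([358.5, 204.0], 0.45)] [([328.0, 191.0, 359.0, 212.0], 0.68), ([226.0, 193.0, 236.0, 208.0], 0.41)]
side can [([248.0, 198.8], 0.6)] [([297.0, 253.0, 310.0, 284.0], 0.7), ([242.0, 187.0, 257.0, 201.0], 0.57)]
side stopwatch [([245.8, 315.9], 0.78)] [([229.0, 306.0, 264.0, 327.0], 0.65)]
top [0.361 0.06  1.064] [ 0.14 -0.01 -0.99]
top module_slim [([211.7, 243.6], 0.54)] [([203.0, 234.0, 220.0, 243.0], 0.66)]
top module
[... 788 characters left out ...]
7, 'joint_pos': array([-1.39920075e+00,  3.26202084e-01, -1.92612644e-01,  1.05206239e+00,
        1.24909447e-05,  1.43660024e+00]), 'qvel': array([ 4.14923356e-04,  1.37301683e-03, -1.55504200e-04, -1.28715512e-03,
        4.01575236e-04,  9.13334405e-05]), 'joint_torque': array([-2.75819490e-03, -4.43328774e+01,  2.62751019e+01,  1.38024854e-03,
       -3.96330706e-04,  3.83234479e-06]), 'eef_pos': array([ 0.16559043, -0.52446545,  0.25027489]), 'orientation': array([-3.14151426e+00, -2.31880405e-05,  3.05791662e-01]), 'force': array([ 0.33215472,  0.30492414, -0.47836105]), 'moment': array([0.08405262, 0.00028433, 0.02340707]), 'grasp_force': 0.0, 'finger_gap': 0.08524520033283477} 0.019
```

View pics/top0.png

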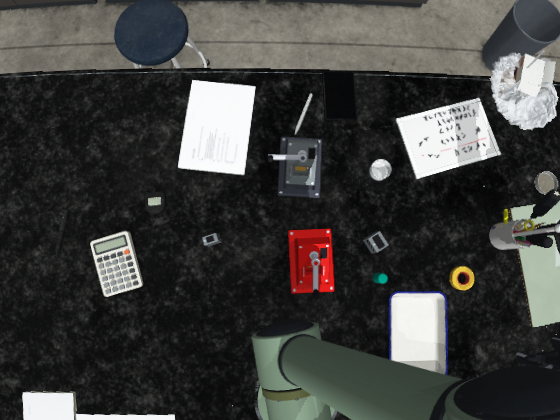

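View pics/side0.png

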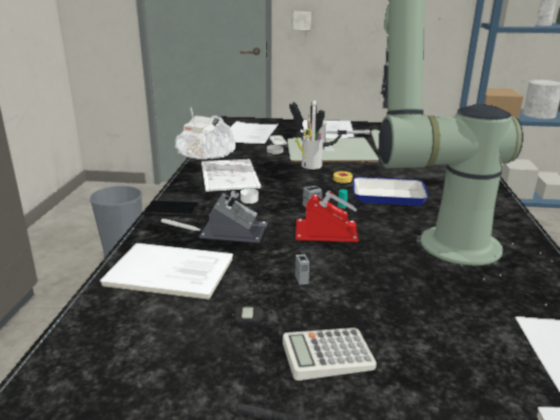

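The grey dock is at top (300,165) / side (236,215). The red look-alike at top (312,265) / side (328,220) stays alone because the socket is described as grey. The slim module is at top (211,240), to the left, and the thick one is at (377,241), to the right.

```bash
cat > r.py <<'E'
from h import *
from scipy.spatial.transform import Rotation as Ro
p=shot('top');s=shot('side');w=shot('wrist')
def b(pic,th,near):
    c=[px(pic,r['xy']) for r in place_of(pic,th)]
    c=[x for x in c if np.linalg.norm(x-near)<35]
    return c[0] if c else None
for th,a,c in [('module_slim',(211,243),(304,278)),('module_thick',(372,245),(314,205)),('pocket_mouth',(300,168),(243,209)),('lever_pivot',(303,157),(233,196)),('lever_knob',(268,159),(234,201)),('socket',(299,168),(236,221)),('can',(379,172),(248,199)),('stopwatch',(154,200),(246,316))]:
    x=tri([(p,a),(s,c)]);print(th,x[0].round(4),np.round(x[1],4),onz(p,a,0).round(3))
st=get_state();R=Ro.from_euler('xyz',st['orientation']).as_matrix()
Rw=np.array(w['R']);t=np.array(w['t']).ravel()
print('wrist cam in tool:',(R.T@(-Rw.T@t-st['eef_pos'])).round(4),'\n',(R.T@Rw.T).round(3),w['intrinsics'])
# slim yaw from mask, crop
c=p['color']
def crop(im,x,y,h=40):return cv2.resize(im[y-h*3//4:y+h*3//4,x-h:x+h],(400,300),interpolation=cv2.INTER_CUBIC)
i=np.vstack([np.hstack([crop(c,211,240),crop(c,300,168)]),np.hstack([crop(s['color'],304,270),crop(s['color'],236,212)])])
cv2.imwrite('pics/crop1.png',i)
E
python3 r.py
```

```text
module_slim [0.4202 0.2373 0.0092] [0.0001 0.0001] [0.421 0.239 0.   ]
module_thick [ 0.4143 -0.2137  0.0044] [0.0018 0.0018] [ 0.416 -0.215  0.   ]
pocket_mouth [ 0.6139 -0.0064  0.0743] [0.0047 0.0047] [ 0.638 -0.011 -0.   ]
lever_pivot [ 0.6386 -0.0118  0.1098] [0.0005 0.0005] [ 0.671 -0.02   0.   ]
lever_knob [0.6218 0.0785 0.1354] [0.0036 0.0036] [0.664 0.081 0.   ]
socket [ 0.6298 -0.0061  0.0341] [0.0006 0.0006] [ 0.638 -0.008  0.   ]
can [ 0.6307 -0.2421  0.0012] [0.002 0.002] [ 0.629 -0.242  0.   ]
stopwatch [0.5384 0.4029 0.0086] [0.002 0.002] [0.542 0.406 0.   ]
wrist cam in tool: [ 0.0695  0.0006 -0.1231] 
 [[ 0.002 -0.962 -0.274]
 [ 1.     0.002 -0.001]
 [ 0.001 -0.274  0.962]] [[352.40296161   0.         281.14480517]
 [  0.         352.40296161 204.83579144]
 [  0.           0.           1.        ]]
```

View pics/crop1.png

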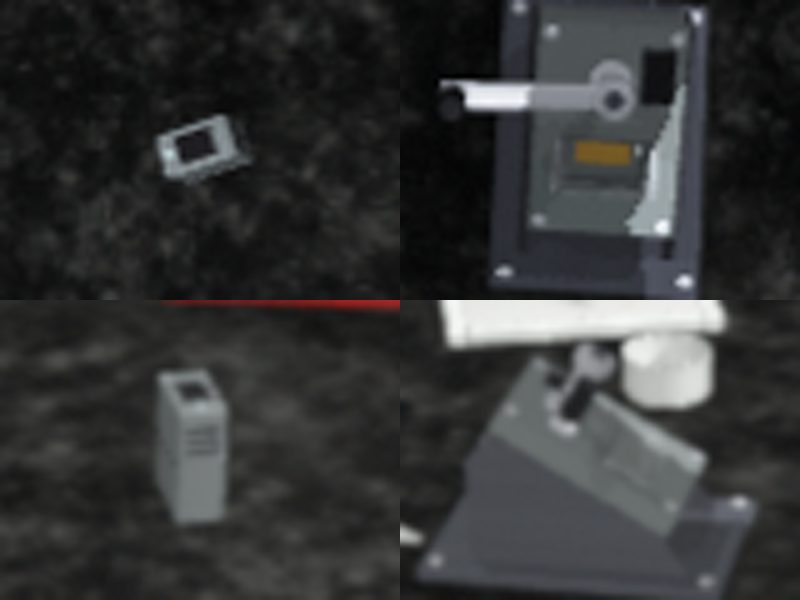

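The crops confirm it: the slim block (upper left crop, about 24 × 40 proportions) is at top (211,240), and the grey dock is at (300,168) with its lever open to the left. Moving over the slim module now for a wrist view.

Call:
{"fn": "drive_tool", "kwargs": {
  "steps": [
    {"claw": 0,"translation": [0.63,-0.866,0.067],"delta_rot": [0,0,0]},
    {"claw": 0,"translation": [0.63,-0.866,0.067],"delta_rot": [0,0,0]},
    {"claw": 0,"translation": [0.63,-0.866,0.067],"delta_rot": [0,0,0]},
    {"claw": 0,"translation": [0.63,-0.866,0.067],"delta_rot": [0,0,0]},
    {"claw": 0,"translation": [0.63,-0.866,0.067],"delta_rot": [0,0,0]}
  ]
}}

```text
t: 2.48
eef_pos: [0.2168, -0.3732, 0.2407]
orientation: [3.14, 0.0, 0.306]
force: [-0.5, -0.9, -0.1]
finger_gap: 0.0855
grasp_force: 0.0
```

Call:
{"fn": "drive_tool", "kwargs": {
  "steps": [
    {"claw": 0,"translation": [0.63,-0.866,0.067],"delta_rot": [0,0,0]},
    {"claw": 0,"translation": [0.63,-0.866,0.067],"delta_rot": [0,0,0]},
    {"claw": 0,"translation": [0.63,-0.866,0.067],"delta_rot": [0,0,0]},
    {"claw": 0,"translation": [0.63,-0.866,0.067],"delta_rot": [0,0,0]},
    {"claw": 0,"translation": [0.63,-0.866,0.067],"delta_rot": [0,0,0]}
  ]
}}

```text
t: 3.1
eef_pos: [0.2681, -0.2215, 0.2306]
orientation: [3.14, -0.0, 0.305]
force: [0.2, -0.5, -1.0]
finger_gap: 0.0855
grasp_force: 0.0
```

Call:
{"fn": "drive_tool", "kwargs": {
  "steps": [
    {"claw": 0,"translation": [0.63,-0.866,0.067],"delta_rot": [0,0,0]},
    {"claw": 0,"translation": [0.63,-0.866,0.067],"delta_rot": [0,0,0]},
    {"claw": 0,"translation": [0.63,-0.866,0.067],"delta_rot": [0,0,0]},
    {"claw": 0,"translation": [0.63,-0.866,0.067],"delta_rot": [0,0,0]},
    {"claw": 0,"translation": [0.63,-0.866,0.067],"delta_rot": [0,0,0]}
  ]
}}

```text
t: 3.72
eef_pos: [0.3192, -0.0689, 0.2203]
orientation: [3.141, 0.0, 0.304]
force: [0.1, 0.0, -1.0]
finger_gap: 0.0854
grasp_force: 0.0
```

Call:
{"fn": "drive_tool", "kwargs": {
  "steps": [
    {"claw": 0,"translation": [0.63,-0.866,0.067],"delta_rot": [0,0,0]},
    {"claw": 0,"translation": [0.63,-0.866,0.067],"delta_rot": [0,0,0]},
    {"claw": 0,"translation": [0.63,-0.866,0.067],"delta_rot": [0,0,0]},
    {"claw": 0,"translation": [0.63,-0.866,0.067],"delta_rot": [0,0,0]},
    {"claw": 0,"translation": [0.63,-0.866,0.067],"delta_rot": [0,0,0]}
  ]
}}

```text
t: 4.35
eef_pos: [0.3699, 0.0834, 0.21]
orientation: [3.141, 0.001, 0.304]
force: [-0.3, -0.4, -0.1]
finger_gap: 0.0852
grasp_force: 0.0
```

Call:
{"fn": "drive_tool", "kwargs": {
  "steps": [
    {"claw": 0,"translation": [0.63,-0.866,0.067],"delta_rot": [0,0,0]},
    {"claw": 0,"translation": [0.63,-0.866,0.067],"delta_rot": [0,0,0]},
    {"claw": 0,"translation": [0.63,-0.866,0.067],"delta_rot": [0,0,0]},
    {"claw": 0,"translation": [0.63,-0.866,0.067],"delta_rot": [0,0,0]},
    {"claw": 0,"translation": [0.63,-0.866,0.067],"delta_rot": [0,0,0]}
  ]
}}

```text
t: 4.97
eef_pos: [0.4248, 0.2217, 0.1999]
orientation: [-3.131, 0.001, 0.322]
force: [0.5, -0.6, 0.3]
finger_gap: 0.0852
grasp_force: 0.0
```

```bash
cat > m.py <<'E'
from h import *
from scipy.optimize import minimize
w=shot('wrist','w1')
print([(px(w,r['xy']).round(1),round(r['p'],2)) for r in place_of(w,'module_slim')])
r=trace(w,'module_slim')
m=r[0]['region'];print(r[0]['p'],m.sum(),get_state()['joint_pos'].round(2))
# fit box silhouette to mask
def sil(q):
    c,s=np.cos(q[2]),np.sin(q[2])
    X=[[q[0]+c*a*.012-s*b*.02,q[1]+s*a*.012+c*b*.02,z] for a in(-1,1) for b in(-1,1) for z in(0,.062)]
    h=cv2.convexHull(proj(w,X).astype(np.float32))
    k=np.zeros((420,560),np.uint8);cv2.fillConvexPoly(k,np.round(h*16).astype(np.int32),1,shift=4);return k.astype(bool),h
def cost(q):
    k,_=sil(q);return 1-(k&m).sum()/(k|m).sum()
best=min((minimize(cost,[.42,.238,y],method='Nelder-Mead',options=dict(initial_simplex=[[.42,.238,y],[.428,.238,y],[.42,.246,y],[.42,.238,y+.1]])) for y in(.1,.3,.5)),key=lambda o:o.fun)
print(best.x.round(4),best.fun)
im=w['color'].copy();cv2.polylines(im,[np.round(sil(best.x)[1]).astype(int)],True,(0,0,255));cv2.imwrite('pics/w1f.png',im)
E
python3 m.py
```

```text
[(array([272.4, 173.9]), 0.92)]
0.88 2042 [ 0.32  0.24 -0.45  0.88  0.01  3.14]
[0.4287 0.2307 0.3225] 0.10595446584938706
```

View pics/w1f.png

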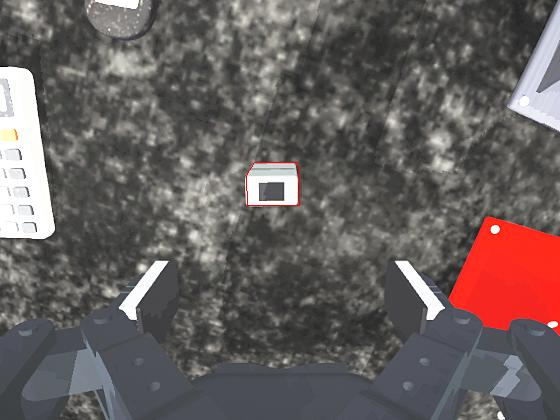

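The wrist view shows the slim module at (272,185), and the box fit lies on its outline. Joint 6 is at its limit, so I'll take the half-turned grasp instead.

Call:
{"fn": "drive_tool", "kwargs": {
  "steps": [
    {"claw": 0,"translation": [0,0,0],"delta_rot": [0,0,-0.1]},
    {"claw": 0,"translation": [0,0,0],"delta_rot": [0,0,-0.2]},
    {"claw": 0,"translation": [0,0,0],"delta_rot": [0,0,-0.3]},
    {"claw": 0,"translation": [0,0,0],"delta_rot": [0,0,-0.4]},
    {"claw": 0,"translation": [0,0,0],"delta_rot": [0,0,-0.5]}
  ]
}}

```text
t: 5.75
eef_pos: [0.4249, 0.2228, 0.2003]
orientation: [-3.134, -0.008, 1.114]
force: [0.7, -0.8, -0.6]
finger_gap: 0.0854
grasp_force: 0.0
```

Call:
{"fn": "drive_tool", "kwargs": {
  "steps": [
    {"claw": 0,"translation": [0,0,0],"delta_rot": [0,0,-0.1]},
    {"claw": 0,"translation": [0,0,0],"delta_rot": [0,0,-0.2]},
    {"claw": 0,"translation": [0,0,0],"delta_rot": [0,0,-0.3]},
    {"claw": 0,"translation": [0,0,0],"delta_rot": [0,0,-0.4]},
    {"claw": 0,"translation": [0,0,0],"delta_rot": [0,0,-0.5]}
  ]
}}

```text
t: 6.38
eef_pos: [0.4249, 0.2228, 0.2003]
orientation: [3.141, -0.011, 1.899]
force: [-0.0, 0.2, -0.3]
finger_gap: 0.0852
grasp_force: 0.0
```

Call:
{"fn": "drive_tool", "kwargs": {
  "steps": [
    {"claw": 0,"translation": [0,0,0],"delta_rot": [0,0,-0.1]},
    {"claw": 0,"translation": [0,0,0],"delta_rot": [0,0,-0.2]},
    {"claw": 0,"translation": [0,0,0],"delta_rot": [0,0,-0.3]},
    {"claw": 0,"translation": [0,0,0],"delta_rot": [0,0,-0.4]},
    {"claw": 0,"translation": [0,0,0],"delta_rot": [0,0,-0.5]}
  ]
}}

```text
t: 7.0
eef_pos: [0.425, 0.2228, 0.2003]
orientation: [3.134, -0.008, 2.685]
force: [-0.0, -0.1, -0.5]
finger_gap: 0.0856
grasp_force: 0.0
```

Call:
{"fn": "drive_tool", "kwargs": {
  "steps": [
    {"claw": 0,"translation": [0,0,0],"delta_rot": [0,0,-0.1]},
    {"claw": 0,"translation": [0,0,0],"delta_rot": [0,0,-0.2]},
    {"claw": 0,"translation": [0,0,0],"delta_rot": [0,0,-0.3]},
    {"claw": 0,"translation": [0,0,0],"delta_rot": [0,0,-0.4]},
    {"claw": 0,"translation": [0,0,0],"delta_rot": [0,0,-0.5]}
  ]
}}

```text
t: 7.62
eef_pos: [0.425, 0.2228, 0.2003]
orientation: [3.13, 0.0, -2.813]
force: [-0.3, 0.5, 0.1]
finger_gap: 0.0856
grasp_force: 0.0
```

```bash
python3 m.py; python3 -c "
from h import *
s=get_state();print(s['eef_pos'],s['orientation'])"
```

```text
[(array([286.8, 185.8]), 0.78)]
0.68 2146 [ 0.32  0.24 -0.45  0.88  0.01  0.  ]
[0.4268 0.2317 0.324 ] 0.0875850340136054
[0.42502668 0.22299045 0.20029981] [ 3.13044570e+00  1.34945210e-04 -2.82045488e+00]
```

Call:
{"fn": "drive_tool", "kwargs": {
  "steps": [
    {"claw": 0,"translation": [-0.035,0.035,0.2],"delta_rot": [0.007,0,0]},
    {"claw": 0,"translation": [-0.035,0.035,0.45],"delta_rot": [0.007,0,0]},
    {"claw": 0,"translation": [-0.035,0.035,0.7],"delta_rot": [0.007,0,0]},
    {"claw": 0,"translation": [-0.035,0.035,0.95],"delta_rot": [0.007,0,0]},
    {"claw": 0,"translation": [-0.035,0.035,0.95],"delta_rot": [0.007,0,0]}
  ]
}}

```text
t: 8.4
eef_pos: [0.4256, 0.2306, 0.0557]
orientation: [3.141, -0.006, -2.819]
force: [-0.2, -0.4, -0.3]
finger_gap: 0.0855
grasp_force: 0.0
```

Call:
{"fn": "drive_tool", "kwargs": {
  "force": 40,
  "steps": [
    {"claw": 0.4,"translation": [0,0,0],"delta_rot": [0,0,0]},
    {"claw": 0.7,"translation": [0,0,0],"delta_rot": [0,0,0]},
    {"claw": 0.9,"translation": [0,0,0],"delta_rot": [0,0,0]},
    {"claw": 1,"translation": [0,0,0],"delta_rot": [0,0,0]},
    {"claw": 1,"translation": [0,0,0],"delta_rot": [0,0,0]}
  ]
}}

```text
t: 9.02
eef_pos: [0.4291, 0.2322, 0.0592]
orientation: [3.141, 0.003, -2.817]
force: [-0.9, -0.1, 5.9]
finger_gap: 0.0391
grasp_force: 39.7
```

Call:
{"fn": "drive_tool", "kwargs": {
  "steps": [
    {"claw": 1,"translation": [0,0,-0.2],"delta_rot": [0,0,0]},
    {"claw": 1,"translation": [0,0,-0.5],"delta_rot": [0,0,0]},
    {"claw": 1,"translation": [0,0,-0.8],"delta_rot": [0,0,0]},
    {"claw": 1,"translation": [0,0,-0.98],"delta_rot": [0,0,0]},
    {"claw": 1,"translation": [0,0,-0.98],"delta_rot": [0,0,0]}
  ]
}}

```text
t: 9.65
eef_pos: [0.4296, 0.2323, 0.2072]
orientation: [3.141, 0.006, -2.817]
force: [1.5, 0.6, -1.5]
finger_gap: 0.0393
grasp_force: 41.5
```

Call:
{"fn": "drive_tool", "kwargs": {
  "steps": [
    {"claw": 1,"translation": [-0.01,-0.2,0],"delta_rot": [0,0,0]},
    {"claw": 1,"translation": [-0.02,-0.5,-0.1],"delta_rot": [0,0,0]},
    {"claw": 1,"translation": [-0.035,-0.85,-0.1],"delta_rot": [0,0,0]},
    {"claw": 1,"translation": [-0.035,-0.85,-0.1],"delta_rot": [0,0,0]},
    {"claw": 1,"translation": [-0.035,-0.85,-0.1],"delta_rot": [0,0,0]}
  ]
}}

```text
t: 10.28
eef_pos: [0.4726, 0.1126, 0.2184]
orientation: [3.14, -0.002, -2.818]
force: [-0.1, 0.5, -2.4]
finger_gap: 0.039
grasp_force: 41.6
```

Call:
{"fn": "drive_tool", "kwargs": {
  "steps": [
    {"claw": 1,"translation": [-0.01,-0.2,0],"delta_rot": [0.013,-0.082,0.05]},
    {"claw": 1,"translation": [-0.02,-0.5,-0.05],"delta_rot": [0.027,-0.165,0.1]},
    {"claw": 1,"translation": [-0.035,-0.85,-0.05],"delta_rot": [0.04,-0.25,0.15]},
    {"claw": 1,"translation": [-0.035,-0.85,-0.05],"delta_rot": [0.054,-0.33,0.2]},
    {"claw": 1,"translation": [-0.035,-0.85,-0.05],"delta_rot": [0.054,-0.33,0.2]}
  ]
}}

```text
t: 10.9
eef_pos: [0.5146, -0.0049, 0.2238]
orientation: [3.141, 0.516, -3.137]
force: [-0.6, -0.2, -0.8]
finger_gap: 0.0395
grasp_force: 41.6
```

```bash
cat > d.py <<'E'
from h import *
import sys
w=shot('wrist',sys.argv[1]);p=shot('top');s=shot('side')
for n,c in(('wrist',w),('top',p),('side',s)):
  for th in['module_slim','socket','pocket_mouth','lever_pivot','lever_knob']:
    print(n,th,[(px(c,r['xy']).round(1).tolist(),round(r['p'],2)) for r in place_of(c,th)][:3])
st=get_state();print(st['t'],st['eef_pos'],st['orientation'],st['joint_pos'].round(2),st['finger_gap'],st['force'])
np.savez(sys.argv[1],im=w['color'],**{k:np.array(w[k]) for k in('intrinsics','dist_coeffs','R','t')},eef=st['eef_pos'],ori=st['orientation'])
np.savez('top_'+sys.argv[1],im=p['color'],**{k:np.array(p[k]) for k in('intrinsics','dist_coeffs','R','t')})
E
python3 d.py w2
```

```text
wrist module_slim [([279.4, 230.5], 0.87)]
wrist socket [([276.5, 186.0], 0.95)]
wrist pocket_mouth [([279.3, 188.1], 0.73)]
wrist lever_pivot []
wrist lever_knob [([375.3, 260.5], 0.93)]
top module_slim [([300.6, 189.7], 0.52)]
top socket [([301.5, 164.6], 0.94), ([298.6, 169.6], 0.22)]
top pocket_mouth [([300.0, 169.3], 0.9)]
top lever_pivot [([299.5, 157.6], 0.69)]
top lever_knob [([269.5, 158.4], 0.56)]
side module_slim [([266.0, 177.2], 0.58)]
side socket [([328.6, 222.2], 0.81), ([236.3, 221.1], 0.62)]
side pocket_mouth [([242.0, 210.8], 0.91), ([334.0, 212.7], 0.6)]
side lever_pivot [([329.0, 193.1], 0.93), ([232.1, 195.6], 0.66)]
side lever_knob [([359.1, 205.8], 0.63), ([231.6, 200.4], 0.5), ([234.2, 195.1], 0.4)]
11.8 [ 0.51920924 -0.00666772  0.22702938] [-3.14107181  0.52282269 -3.13863196] [-0.21 -0.03 -0.84  0.25  0.11 -0.19] 0.03921658669885755 [ 0.37157019 -0.26191178 -1.8338265 ]
```

View pics/w2.png

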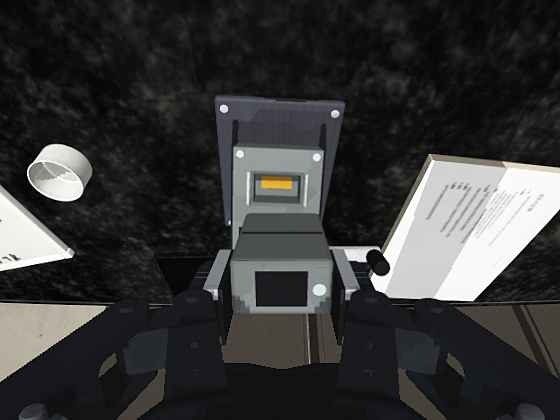

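The wrist view shows the module held at (280,265) and the dock beyond it, with the pocket and gold contacts at (277,187). The face screws are at (240,155) and (318,156). Next I measure the edges.

```bash
cat > e.py <<'E'
from h import *
from scipy.signal import find_peaks
from scipy.spatial.transform import Rotation as Ro
w=dict(np.load('w2.npz'));g=cv2.cvtColor(w['im'],cv2.COLOR_BGR2GRAY).astype(float)
c=w['im'][140:235,205:355];c=cv2.resize(c,None,fx=5.3,fy=5.3,interpolation=cv2.INTER_CUBIC)
for k in range(0,150,10): cv2.putText(c,str(205+k),(int(k*5.3),8),0,.3,(0,255,255));
for k in range(0,95,10): cv2.putText(c,str(140+k),(0,int(k*5.3)+4),0,.3,(0,255,255))
def pk(v,o):
    d=np.diff(v);i,_=find_peaks(abs(d),height=6);return [(round(float(o+j+.5),1),int(d[j])) for j in i]
for a,b in((255,262),(290,297)): print('col band',a,pk(g[140:330,a:b].mean(1),140))
for a in(165,180,190,205,220,245): print('row',a,pk(g[a:a+4,205:355].mean(0),205))
Rt=Ro.from_euler('xyz',w['ori']).as_matrix()
def tool(X): return proj(w,[w['eef']+Rt@np.array(x) for x in X])
for x in(-.002,0,.002,.004):
    print('off',x,'topcam,topfar,footcam rows',tool([(x+.012,0,-.004),(x-.012,0,-.004),(x+.012,0,.058)])[:,1].round(1))
print('top x edges',tool([(.012,-.02,-.004),(.012,.02,-.004)])[:,0], 'foot',tool([(.012,-.02,.058),(.012,.02,.058)])[:,0])
# dock prediction
o=np.array([.6298,-.0061,.034]);Rs=Ro.from_euler('y',-30,degrees=True).as_matrix()
S=np.array([(-37,-40,32),(-37,40,32),(-16.5,-24.5,32),(-16.5,24.5,32),(-13.5,-21.5,0),(-13.5,21.5,0),(13.5,21.5,0),(16.5,24.5,32)])/1e3
q=proj(w,o+S@Rs.T);print(q.round(1).tolist())
for u in q: cv2.circle(c,tuple(((u-[205,140]+.5)*5.3).astype(int)),3,(0,0,255),1)
cv2.imwrite('pics/w2c.png',c)
E
python3 e.py
```

```text
col band 255 [(143.5, 8), (147.5, 46), (170.5, -22), (173.5, -21), (179.5, 33), (194.5, -36), (201.5, 31), (205.5, 10), (212.5, -46), (231.5, -38), (233.5, 36), (257.5, 14), (260.5, 36), (270.5, -90), (306.5, 78), (313.5, -34)]
col band 290 [(144.5, 9), (148.5, 49), (171.5, -28), (174.5, -25), (180.5, 46), (188.5, -7), (195.5, -36), (203.5, 28), (212.5, -38), (229.5, -8), (231.5, -38), (233.5, 37), (258.5, 17), (260.5, 30), (270.5, -91), (306.5, 92), (313.5, -38)]
row 165 [(219.5, 24), (230.5, -37), (232.5, 72), (310.5, -6), (322.5, -95), (324.5, 23), (332.5, -26)]
row 180 [(221.5, 34), (230.5, -39), (232.5, 81), (246.5, 58), (248.5, -58), (253.5, -66), (260.5, 25), (291.5, -40), (297.5, -45), (300.5, 48), (302.5, -14), (304.5, 60), (307.5, -68), (321.5, -84), (329.5, -30)]
row 190 [(222.5, 31), (230.5, -46), (232.5, 77), (246.5, 59), (248.5, -81), (254.5, 58), (297.5, -67), (299.5, 38), (304.5, 54), (306.5, -60), (320.5, -102), (322.5, 25), (327.5, -29), (344.5, -6)]
row 205 [(218.5, -8), (223.5, 38), (232.5, 81), (303.5, 27), (305.5, -26), (319.5, -89), (321.5, 26), (324.5, -32)]
row 220 [(224.5, 27), (228.5, 81), (230.5, -142), (232.5, 79), (243.5, -50), (321.5, -39)]
row 245 [(232.5, 68), (234.5, -59), (328.5, 31)]
off -0.002 topcam,topfar,footcam rows [285.3 339.5 230. ]
off 0 topcam,topfar,footcam rows [280.5 335.2 226.5]
off 0.002 topcam,topfar,footcam rows [275.6 330.9 223. ]
off 0.004 topcam,topfar,footcam rows [270.8 326.5 219.5]
top x edges [223.60936739 330.53882449] foot [241.03503775 314.77716306]
[[234.1, 150.4], [324.3, 150.7], [251.9, 173.2], [306.3, 173.4], [257.4, 170.4], [300.8, 170.6], [300.3, 197.0], [305.5, 208.6]]
```

View pics/w2c.png

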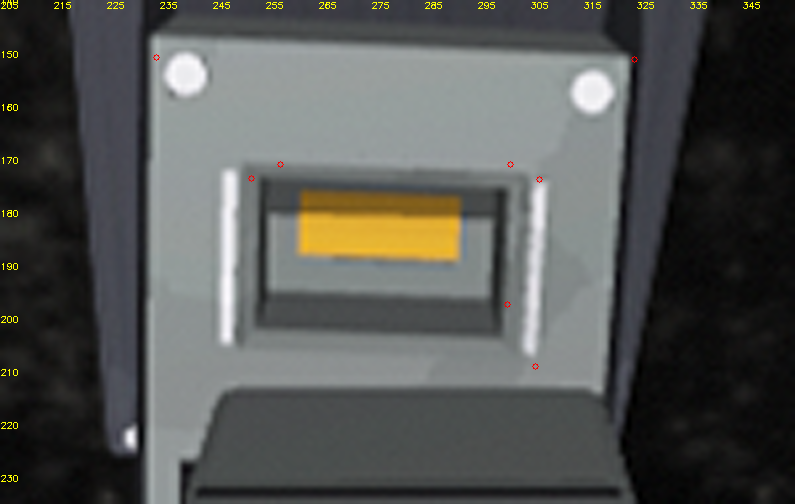

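```bash
cat > f.py <<'E'
from h import *
from scipy.optimize import least_squares
from scipy.spatial.transform import Rotation as Ro
w=dict(np.load('w2.npz'));g=cv2.cvtColor(w['im'],cv2.COLOR_BGR2GRAY).astype(float)
Rt=Ro.from_euler('xyz',w['ori']).as_matrix()
S=np.array([(-37,-40,32),(-37,40,32)]+[(a*16.5,b*24.5,32) for a,b in((-1,-1),(-1,1),(1,-1),(1,1))]+[(a*13.5,b*21.5,29) for a,b in((-1,-1),(-1,1),(1,-1),(1,1))]+[(13.5,-21.5,0),(13.5,21.5,0)])/1e3
U=np.array([(233.2,146.7),(323.4,149.9),(250.3,170.6),(303.9,172.9),(249,204.4),(302.8,205.9),(253.9,172.9),(300.2,175),(253.2,202.1),(298.5,203.5),(254.8,194.7),(297.2,196)])
def mk(v):
    R=Ro.from_euler('z',v[3]).as_matrix()@Ro.from_euler('y',-np.pi/6).as_matrix()@Ro.from_rotvec(v[4:7]).as_matrix(); return v[:3],R
def cost(v,full):
    o,R=mk(v);r=(proj(w,o+S@R.T)-U).ravel()
    return np.r_[r,(v[2]-.034)/(.002 if full else 1e-5),v[4:7]/(.01 if full else 1e-6)]
for full in(0,1):
    f=least_squares(cost,[.63,-.006,.034,0,0,0,0],x_scale=[.01,.01,.01,.1,.1,.1,.1],args=(full,));print('dock',f.x.round(4),np.sqrt(np.mean(f.fun[:24]**2)).round(2));print(f.fun[:24].reshape(-1,2).round(1).tolist())
    o,R=mk(f.x);print(' in tool: o',(Rt.T@(o-w['eef'])).round(4),'rot',Ro.from_matrix(Rt.T@R@np.diag([-1,1,-1])).as_rotvec().round(4))
for r in(218,225,262,266,290,308):
    v=np.diff(g[r-1:r+2].mean(0));i=[k for k in list(range(215,262))+list(range(300,350)) if abs(v[k])>10];print(r,[(k+.5,int(v[k])) for k in i])
# module: offset x,z,tilt about tool y ; rows only (+widths)
def mod(v): 
    R=Ro.from_euler('y',v[2]).as_matrix();return lambda X:proj(w,[w['eef']+Rt@(np.array([v[0],v[3],v[1]])+R@np.array(x)) for x in X])
def cm(v):
    a=mod(v)([(.012,-.02,0),(.012,.02,0),(-.012,0,0),(.012,0,.062)])
    return [a[0,1]-258.5,a[1,1]-258.5,a[2,1]-313.5,a[3,1]-212.5,(a[0,0]-231.5)/2,(a[1,0]-331)/2]
f=least_squares(cm,[0,-.004,0,0],x_scale=[.01,.01,.1,.01]);print('module x,ztop,tilt,y',f.x.round(4),f.fun.round(1))
E
python3 f.py
```

```text
dock [ 0.6273 -0.009   0.034  -0.0419  0.     -0.     -0.    ] 0.57
[[-0.4, -0.2], [-0.0, 0.1], [-0.3, -0.4], [0.7, -0.8], [0.3, 1.3], [-0.3, 1.5], [-0.5, 0.1], [0.6, -0.3], [-0.4, -0.3], [0.7, -0.1], [-0.5, -0.3], [-0.1, -0.2]]
 in tool: o [ 0.0028 -0.0025  0.2212] rot [ 0.0219 -0.0008  0.0389]
dock [ 0.6285 -0.0089  0.0327 -0.041   0.0015 -0.0015 -0.0008] 0.51
[[-0.2, -0.0], [-0.3, 0.2], [-0.2, -0.4], [0.5, -0.7], [0.5, 1.2], [-0.4, 1.4], [-0.3, 0.1], [0.5, -0.3], [-0.2, -0.4], [0.6, -0.3], [-0.3, -0.4], [-0.2, -0.2]]
 in tool: o [ 0.0024 -0.0025  0.2229] rot [ 0.02   -0.0023  0.0389]
218 [(223.5, 17), (224.5, 38), (229.5, -18), (230.5, -39), (231.5, 56), (232.5, 82), (233.5, -10), (243.5, -17), (244.5, -56), (318.5, -14), (319.5, -12), (320.5, 23), (321.5, -15), (322.5, -47)]
225 [(225.5, 20), (226.5, 11), (228.5, 18), (230.5, -49), (231.5, 66), (232.5, 72), (233.5, -10), (241.5, -26), (242.5, -52), (320.5, -11), (321.5, -37), (322.5, -20)]
262 [(225.5, -11), (226.5, -104), (228.5, 14), (229.5, 50), (230.5, 40), (331.5, -26), (332.5, -49), (333.5, -25), (334.5, 11), (335.5, 66), (336.5, 39), (348.5, -52), (349.5, -43)]
266 [(224.5, -53), (225.5, -70), (229.5, 56), (230.5, 37), (331.5, -24), (332.5, -50), (333.5, -30), (336.5, 51), (337.5, 58), (338.5, 11), (349.5, -15)]
290 [(215.5, 10), (216.5, -77), (217.5, -111), (221.5, -16), (222.5, -12), (230.5, 42), (231.5, 64), (254.5, -54), (255.5, -81), (256.5, 11), (306.5, 77), (307.5, 53), (311.5, 27), (312.5, 57), (313.5, 13), (324.5, -24), (325.5, -55), (326.5, -20), (329.5, -37), (330.5, -40), (331.5, -24), (332.5, -12), (340.5, 18), (343.5, -14), (344.5, 76), (345.5, 97), (349.5, -25)]
308 [(231.5, 30), (232.5, 27), (239.5, 12), (244.5, 11), (249.5, 48), (313.5, -35), (314.5, -35), (329.5, -12), (330.5, -32), (331.5, -11), (339.5, 11)]
module x,ztop,tilt,y [0.0056 0.0031 0.0012 0.0016] [ 0.2  0.3 -0.7  0.2 -0.8  0.8]
```

The mismatch came from reading the arm state after the shot, while it was still settling. I'll refit with a fresh stationary wrist shot.

```bash
cat > k.py <<'E'
import re
exec(open('f.py').read().split('w=dict')[0])
w=camera('wrist');st=get_state();w=dict(w);w['eef']=st['eef_pos'];w['ori']=st['orientation'];w['im']=w['color']
cv2.imwrite('pics/w3.png',w['color'])
src=open('f.py').read();i=src.index("Rt=Ro")
g=cv2.cvtColor(w['im'],cv2.COLOR_BGR2GRAY).astype(float)
Rt=Ro.from_euler('xyz',w['ori']).as_matrix()
for a in(255,290):
    v=np.diff(g[140:330,a:a+7].mean(1));print([(140+k+.5,int(v[k])) for k in range(len(v)) if abs(v[k])>14])
exec('def mod'+src.split('def mod')[1])
o=np.array([.6273,-.009,.034]);R=Ro.from_euler('z',-.0419).as_matrix()@Ro.from_euler('y',-np.pi/6).as_matrix()
S=np.array([(-37,-40,32),(-37,40,32),(-13.5,-21.5,29),(-13.5,21.5,29),(13.5,-21.5,29)])/1e3
print('pred dock',proj(w,o+S@R.T).round(1).tolist())
print(st['eef_pos'],st['orientation'],'o in tool',(Rt.T@(o-w['eef'])).round(4),Ro.from_matrix(Rt.T@R@np.diag([-1,1,-1])).as_rotvec().round(4))
E
python3 k.py
```

```text
[(161.5, -18), (162.5, -21), (164.5, -25), (165.5, -16), (172.5, 33), (186.5, -29), (187.5, -17), (193.5, 36), (194.5, 17), (212.5, -46), (213.5, -20), (231.5, -41), (233.5, 36), (258.5, 15), (259.5, 15), (270.5, -90), (271.5, -39), (305.5, 49), (306.5, 77), (312.5, -26), (313.5, -34)]
[(140.5, 45), (163.5, -35), (166.5, -24), (172.5, 51), (173.5, 27), (180.5, -33), (187.5, -31), (188.5, -29), (194.5, 26), (195.5, 28), (212.5, -44), (213.5, -18), (231.5, -42), (233.5, 37), (258.5, 14), (259.5, 16), (270.5, -89), (271.5, -41), (305.5, 53), (306.5, 91), (312.5, -25), (313.5, -38)]
module x,ztop,tilt,y [-0.      0.0026 -0.0058 -0.0002] [ 0.2  0.3 -0.7  0.2 -0.8  0.8]
pred dock [[235.0, 138.6], [326.0, 142.0], [255.8, 165.3], [303.4, 167.0], [255.2, 194.4]]
[ 0.51922207 -0.00666123  0.22703284] [-3.14106381  0.52285814 -3.13861204] o in tool [ 0.0028 -0.0025  0.2212] [ 0.0219 -0.0007  0.0389]
```

Call:
{"fn": "drive_tool", "kwargs": {
  "steps": [
    {"claw": 1,"translation": [0.015,0,0.2],"delta_rot": [0.014,0,0.025]},
    {"claw": 1,"translation": [0.015,0,0.45],"delta_rot": [0.014,0,0.025]},
    {"claw": 1,"translation": [0.015,0,0.65],"delta_rot": [0.014,0,0.025]},
    {"claw": 1,"translation": [0.015,0,0.75],"delta_rot": [0.014,0,0.025]},
    {"claw": 1,"translation": [0.015,0,0.75],"delta_rot": [0.014,0,0.025]}
  ]
}}

```text
t: 12.48
eef_pos: [0.573, -0.0064, 0.1271]
orientation: [3.141, 0.52, 3.099]
force: [0.2, 0.9, -1.6]
finger_gap: 0.0395
grasp_force: 41.6
```

Call:
{"fn": "drive_tool", "kwargs": {
  "steps": [
    {"claw": 1,"translation": [0,0,0],"delta_rot": [0,0,0]},
    {"claw": 1,"translation": [0,0,0],"delta_rot": [0,0,0]},
    {"claw": 1,"translation": [0,0,0],"delta_rot": [0,0,0]},
    {"claw": 1,"translation": [0,0,0],"delta_rot": [0,0,0]},
    {"claw": 1,"translation": [0,0,0],"delta_rot": [0,0,0]}
  ]
}}

```text
t: 13.1
eef_pos: [0.5735, -0.0065, 0.1286]
orientation: [3.142, 0.523, 3.099]
force: [-0.3, 0.2, -2.3]
finger_gap: 0.0389
grasp_force: 41.6
```

```bash
python3 k.py
python3 - <<'E'
import cv2
a=cv2.imread('pics/w3.png');c=cv2.resize(a[110:320,200:360],None,fx=2.8,fy=2.8,interpolation=cv2.INTER_CUBIC);cv2.imwrite('pics/w3c.png',c)
E
```

```text
[(160.5, -21), (161.5, 63), (162.5, 45), (196.5, -34), (197.5, -21), (200.5, -16), (206.5, 79), (207.5, 18), (212.5, -59), (213.5, -34), (231.5, -54), (233.5, 47), (257.5, 20), (258.5, 24), (259.5, -58), (260.5, 75), (270.5, -111), (271.5, -53), (305.5, 67), (306.5, 95), (309.5, -36), (312.5, -18)]
[(161.5, 30), (162.5, 49), (196.5, -34), (197.5, -28), (200.5, -16), (205.5, 79), (206.5, 15), (212.5, -69), (213.5, -50), (231.5, -55), (233.5, 48), (257.5, 21), (258.5, -34), (259.5, -16), (260.5, 92), (269.5, 14), (270.5, -113), (271.5, -57), (305.5, 71), (306.5, 113), (307.5, -15), (311.5, -15), (312.5, -25), (313.5, -31)]
module x,ztop,tilt,y [-0.0001  0.0026 -0.0059 -0.0002] [ 0.2  0.3 -0.7  0.2 -0.8  0.8]
pred dock [[211.2, 162.8], [350.9, 162.9], [245.0, 201.1], [317.1, 201.1], [246.3, 243.2]]
[ 0.57350596 -0.00651785  0.12857669] [3.14149522 0.52307628 3.09933912] o in tool [ 0.0006 -0.0002  0.1088] [-0.0001 -0.0005 -0.0003]
```

View pics/w3c.png

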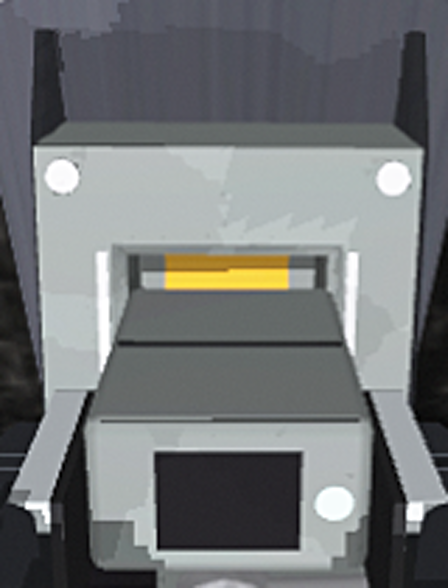

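The module is square to the pocket and centred on it: foot edge at about (280,213), pocket spanning columns 246–317. Inserting.

Call:
{"fn": "drive_tool", "kwargs": {
  "force": 60,
  "steps": [
    {"claw": 1,"translation": [0,0,0.04],"delta_rot": [0,0,0]},
    {"claw": 1,"translation": [0,0,0.08],"delta_rot": [0,0,0]},
    {"claw": 1,"translation": [0,0,0.12],"delta_rot": [0,0,0]},
    {"claw": 1,"translation": [0,0,0.16],"delta_rot": [0,0,0]},
    {"claw": 1,"translation": [0,0,0.16],"delta_rot": [0,0,0]}
  ]
}}

```text
t: 13.78
eef_pos: [0.5856, -0.007, 0.1071]
orientation: [3.141, 0.522, 3.099]
force: [0.1, -0.1, -1.6]
finger_gap: 0.0386
grasp_force: 66.6
```

Call:
{"fn": "drive_tool", "kwargs": {
  "steps": [
    {"claw": 1,"translation": [0,0,0.03],"delta_rot": [0,0,0]},
    {"claw": 1,"translation": [0,0,0.05],"delta_rot": [0,0,0]},
    {"claw": 1,"translation": [0,0,0.07],"delta_rot": [0,0,0]},
    {"claw": 1,"translation": [0,0,0.09],"delta_rot": [0,0,0]},
    {"claw": 1,"translation": [0,0,0.1],"delta_rot": [0,0,0]}
  ]
}}

```text
t: 14.4
eef_pos: [0.593, -0.0073, 0.0945]
orientation: [3.141, 0.523, 3.099]
force: [0.0, 0.5, -0.4]
finger_gap: 0.0388
grasp_force: 66.6
```

Call:
{"fn": "drive_tool", "kwargs": {
  "steps": [
    {"claw": 1,"translation": [0,0,0.02],"delta_rot": [0,0,0]},
    {"claw": 1,"translation": [0,0,0.03],"delta_rot": [0,0,0]},
    {"claw": 1,"translation": [0,0,0.04],"delta_rot": [0,0,0]},
    {"claw": 1,"translation": [0,0,0.05],"delta_rot": [0,0,0]},
    {"claw": 1,"translation": [0,0,0.05],"delta_rot": [0,0,0]}
  ]
}}

```text
t: 15.02
eef_pos: [0.5966, -0.0075, 0.088]
orientation: [3.142, 0.523, 3.099]
force: [-0.4, -0.3, -1.5]
finger_gap: 0.0391
grasp_force: 66.6
```

Call:
{"fn": "drive_tool", "kwargs": {
  "steps": [
    {"claw": 1,"translation": [0,0,0.01],"delta_rot": [0,0,0]},
    {"claw": 1,"translation": [0,0,0.02],"delta_rot": [0,0,0]},
    {"claw": 1,"translation": [0,0,0.025],"delta_rot": [0,0,0]},
    {"claw": 1,"translation": [0,0,0.03],"delta_rot": [0,0,0]},
    {"claw": 1,"translation": [0,0,0.03],"delta_rot": [0,0,0]}
  ]
}}

```text
t: 15.65
eef_pos: [0.5983, -0.0074, 0.0857]
orientation: [-3.141, 0.524, 3.1]
force: [-15.7, 2.1, 22.3]
finger_gap: 0.0387
grasp_force: 70.0
```

Axial contact is about 27 N with the TCP 59 mm above the pocket floor. The grasp height was also 59 mm, so the module is home. One more small press, then release.

Call:
{"fn": "drive_tool", "kwargs": {
  "steps": [
    {"claw": 1,"translation": [0,0,0.007],"delta_rot": [0,0,0]},
    {"claw": 1,"translation": [0,0,0.007],"delta_rot": [0,0,0]},
    {"claw": 1,"translation": [0,0,0],"delta_rot": [0,0,0]},
    {"claw": 1,"translation": [0,0,-0.018],"delta_rot": [0,0,0]},
    {"claw": 1,"translation": [0,0,-0.018],"delta_rot": [0,0,0]}
  ]
}}

```text
t: 16.27
eef_pos: [0.5978, -0.0076, 0.0868]
orientation: [3.142, 0.523, 3.099]
force: [-0.1, -0.7, -1.1]
finger_gap: 0.0384
grasp_force: 66.6
```

Call:
{"fn": "drive_tool", "kwargs": {
  "steps": [
    {"claw": 0.7,"translation": [0,0,0],"delta_rot": [0,0,0]},
    {"claw": 0.2,"translation": [0,0,0],"delta_rot": [0,0,0]},
    {"claw": 0.2,"translation": [0,0,0],"delta_rot": [0,0,0]},
    {"claw": 0.2,"translation": [0,0,0],"delta_rot": [0,0,0]},
    {"claw": 0.2,"translation": [0,0,0],"delta_rot": [0,0,0]}
  ]
}}

```text
t: 16.9
eef_pos: [0.5976, -0.0075, 0.0866]
orientation: [3.142, 0.523, 3.099]
force: [0.5, -0.2, 0.3]
finger_gap: 0.0686
grasp_force: 0.0
```

Call:
{"fn": "drive_tool", "kwargs": {
  "steps": [
    {"claw": 0.2,"translation": [0,0,-0.1],"delta_rot": [0,0,0]},
    {"claw": 0.2,"translation": [0,0,-0.3],"delta_rot": [0,0,0]},
    {"claw": 0.2,"translation": [0,0,-0.55],"delta_rot": [0,0,0]},
    {"claw": 0.2,"translation": [0,0,-0.75],"delta_rot": [0,0,0]},
    {"claw": 1,"translation": [0,0,-0.75],"delta_rot": [0,0,0]}
  ]
}}

```text
t: 17.52
eef_pos: [0.5418, -0.0052, 0.187]
orientation: [-3.141, 0.528, 3.1]
force: [1.1, 0.1, 0.3]
finger_gap: 0.0514
grasp_force: 0.0
```

Call:
{"fn": "drive_tool", "kwargs": {
  "steps": [
    {"claw": 1,"translation": [0,0,0],"delta_rot": [0,0,0]},
    {"claw": 1,"translation": [0,0,0],"delta_rot": [0,0,0]},
    {"claw": 1,"translation": [0,0,0],"delta_rot": [0,0,0]},
    {"claw": 1,"translation": [0,0,0],"delta_rot": [0,0,0]},
    {"claw": 1,"translation": [0,0,0],"delta_rot": [0,0,0]}
  ]
}}

```text
t: 18.15
eef_pos: [0.5414, -0.0051, 0.1837]
orientation: [3.141, 0.522, 3.099]
force: [-1.2, -0.5, 0.2]
finger_gap: -0.0004
grasp_force: 0.0
```

```bash
cat > l.py <<'E'
from h import *
from scipy.spatial.transform import Rotation as Ro
from scipy.optimize import minimize_scalar
w=camera('wrist');st=get_state()
o=np.array([.6273,-.009,.034]);R=Ro.from_euler('z',-.0419).as_matrix()@Ro.from_euler('y',-np.pi/6).as_matrix()
print('t',st['t'],'tcp in socket',(R.T@(st['eef_pos']-o)).round(4),st['orientation'].round(3),st['finger_gap'])
im=w['color'].copy();P=lambda S:proj(w,o+np.array(S)/1e3@R.T)
kn=[px(w,r['xy']) for r in place_of(w,'lever_knob')];print('knob px',kn)
if kn:
    kp=lambda a:P([(48-83*np.cos(a),83*np.sin(a),85.5)])[0]
    f=minimize_scalar(lambda a:np.sum((kp(a)-kn[0])**2),bounds=(-.2,2.2),method='bounded');print('lever a',f.x,f.fun**.5)
    for z in(72.5,98.5): cv2.circle(im,tuple(P([(48-83*np.cos(f.x),83*np.sin(f.x),z)])[0].astype(int)),3,(0,0,255),1)
m=P([(-12,-20,62),(-12,20,62),(12,20,62),(12,-20,62)]);print('top corners pred',m.round(1).tolist())
cv2.polylines(im,[m.round().astype(int)],True,(0,0,255))
cv2.imwrite('pics/l%d.png'%(st['t']*10),im)
E
python3 l.py; ls -t pics|head -1
```

```text
t 18.2 tcp in socket [0.0004 0.0003 0.1727] [3.141 0.522 3.099] 6.964533027778994e-05
knob px []
top corners pred [[251.6, 192.0], [310.2, 192.0], [309.4, 225.3], [252.4, 225.3]]
l182.png
```

View pics/l182.png

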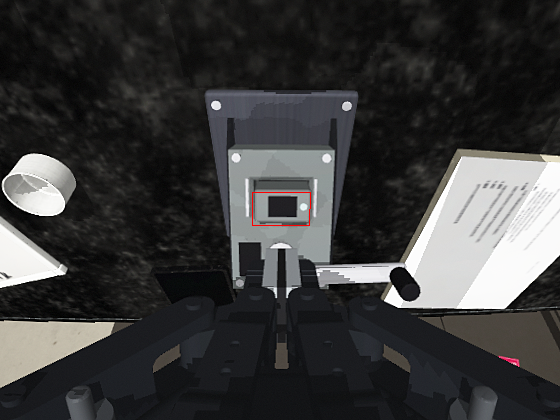

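The module's top lies on the predicted home outline (rows 192–225). The lever knob is at about (404,283). Next: the lever angle and the push waypoints.

```bash
cat > a.py <<'E'
from h import *
from scipy.spatial.transform import Rotation as Ro
from scipy.optimize import minimize_scalar,brentq
w=camera('wrist')
o=np.array([.6273,-.009,.034]);R=Ro.from_euler('z',-.0419).as_matrix()@Ro.from_euler('y',-np.pi/6).as_matrix()
P=lambda S:proj(w,o+np.array(S)/1e3@R.T)
kp=lambda a:P([(48-83*np.cos(a),83*np.sin(a),85.5)])[0]
for u in((404,283),): 
    f=minimize_scalar(lambda a:np.sum((kp(a)-u)**2),bounds=(.5,2.2),method='bounded');print('a',f.x,f.fun**.5)
for z in(72.5,98.5):print(P([(48-83*np.cos(f.x),83*np.sin(f.x),z)]))
for a in [f.x,1.2,.9,.6,.3,0]:
    k=np.array([48-83*np.cos(a),83*np.sin(a)]);t=np.array([np.sin(a),np.cos(a)])
    d=lambda s:np.hypot(*np.maximum(abs(s*t)-[11,14.5],0))-7
    s=brentq(d,15,40);print(round(a,2),'knob',k.round(1),'pusher',(k+s*t).round(1))
E
python3 a.py
```

```text
a 1.5370151205056162 0.6085592867729623
[[398.49223742 274.18306437]]
[[411.36789064 292.86992366]]
1.54 knob [45.2 83. ] pusher [63.2 83.6]
1.2 knob [17.9 77.4] pusher [35.9 84.4]
0.9 knob [-3.6 65. ] pusher [14.4 79.3]
0.6 knob [-20.5  46.9] pusher [-6.3 67.6]
0.3 knob [-31.3  24.5] pusher [-24.6  46. ]
0 knob [-35.   0.] pusher [-35.   21.5]
```

Call:
{"fn": "drive_tool", "kwargs": {
  "steps": [
    {"claw": 1,"translation": [-0.24,0.28,0],"delta_rot": [0,0,0]},
    {"claw": 1,"translation": [-0.48,0.56,0.05],"delta_rot": [0,0,0]},
    {"claw": 1,"translation": [-0.48,0.56,0.1],"delta_rot": [0,0,0]},
    {"claw": 1,"translation": [-0.48,0.56,0.1],"delta_rot": [0,0,0]},
    {"claw": 1,"translation": [-0.48,0.56,0.1],"delta_rot": [0,0,0]}
  ]
}}

```text
t: 18.92
eef_pos: [0.6133, 0.075, 0.2059]
orientation: [-3.141, 0.52, 3.098]
force: [-0.3, -0.2, 0.4]
finger_gap: 0.0001
grasp_force: 0.0
```

Call:
{"fn": "drive_tool", "kwargs": {
  "steps": [
    {"claw": 1,"translation": [0,0,0.1],"delta_rot": [0,0,0]},
    {"claw": 1,"translation": [0,0,0.2],"delta_rot": [0,0,0]},
    {"claw": 1,"translation": [0,0,0.3],"delta_rot": [0,0,0]},
    {"claw": 1,"translation": [0,0,0.4],"delta_rot": [0,0,0]},
    {"claw": 1,"translation": [0,0,0.4],"delta_rot": [0,0,0]}
  ]
}}

```text
t: 19.55
eef_pos: [0.6443, 0.0744, 0.153]
orientation: [-3.141, 0.52, 3.099]
force: [-0.1, -0.2, -0.5]
finger_gap: -0.0001
grasp_force: 0.0
```

```bash
python3 l.py
```

```text
t 19.6 tcp in socket [0.0717 0.0842 0.097 ] [3.142 0.521 3.099] 0.00015279569687527895
knob px [array([274.288, 217.98 ])]
lever a 1.5366798168474403 4.729760342657775
top corners pred [[44.4, 76.6], [132.5, 73.8], [137.5, 130.3], [52.0, 131.7]]
```

Call:
{"fn": "drive_tool", "kwargs": {
  "steps": [
    {"claw": 1,"translation": [0.11,0,0],"delta_rot": [0,0,0]},
    {"claw": 1,"translation": [0.24,0,0],"delta_rot": [0,0,0]},
    {"claw": 1,"translation": [0.38,-0.033,0],"delta_rot": [0,0,0]},
    {"claw": 1,"translation": [0.45,-0.068,0],"delta_rot": [0,0,0]},
    {"claw": 1,"translation": [0.52,-0.11,0],"delta_rot": [0,0,0]}
  ]
}}

```text
t: 20.27
eef_pos: [0.5784, 0.06, 0.1178]
orientation: [-3.14, 0.528, 3.099]
force: [4.9, -2.3, 2.8]
finger_gap: 0.0001
grasp_force: 2.1
```

```bash
python3 l.py
```

```text
t 20.325 tcp in socket [-0.0053  0.0665  0.0982] [-3.14   0.525  3.099] 0.0003645605554892129
knob px [array([245.   , 244.482])]
lever a 0.6744546188117472 0.6581684940661067
top corners pred [[104.6, 234.0], [184.9, 234.4], [188.7, 278.9], [111.4, 278.0]]
```

Call:
{"fn": "drive_tool", "kwargs": {
  "steps": [
    {"claw": 1,"translation": [0.06,-0.06,0],"delta_rot": [0,0,0]},
    {"claw": 1,"translation": [0.12,-0.14,0],"delta_rot": [0,0,0]},
    {"claw": 1,"translation": [0.15,-0.19,0],"delta_rot": [0,0,0]},
    {"claw": 1,"translation": [0.17,-0.23,0],"delta_rot": [0,0,0]},
    {"claw": 1,"translation": [0.19,-0.27,0],"delta_rot": [0,0,0]}
  ]
}}

```text
t: 21.0
eef_pos: [0.5501, 0.0211, 0.1018]
orientation: [3.141, 0.523, 3.099]
force: [0.1, 1.7, 0.9]
finger_gap: 0.0001
grasp_force: 0.5
```

Call:
{"fn": "drive_tool", "kwargs": {
  "steps": [
    {"claw": 1,"translation": [0,-0.015,0],"delta_rot": [0,0,0]},
    {"claw": 1,"translation": [0,-0.03,0],"delta_rot": [0,0,0]},
    {"claw": 1,"translation": [0,-0.035,0],"delta_rot": [0,0,0]},
    {"claw": 1,"translation": [0,-0.04,0],"delta_rot": [0,0,0]},
    {"claw": 1,"translation": [0,-0.04,0],"delta_rot": [0,0,0]}
  ]
}}

```text
t: 21.62
eef_pos: [0.5499, 0.0156, 0.1018]
orientation: [3.142, 0.523, 3.1]
force: [-1.3, 1.2, -0.5]
finger_gap: 0.0001
grasp_force: 0.4
```

```bash
python3 l.py
```

```text
t 21.675 tcp in socket [-0.0339  0.0213  0.0979] [3.142 0.523 3.099] -0.0002739906257147565
knob px [array([233.016, 274.806])]
lever a 0.007694899169944367 2.109090271610289
top corners pred [[200.3, 292.4], [279.0, 292.7], [279.0, 332.9], [203.5, 332.5]]
```

Nearly shut. I'll push on to the stop in small increments.

Call:
{"fn": "drive_tool", "kwargs": {
  "steps": [
    {"claw": 1,"translation": [0,-0.01,0],"delta_rot": [0,0,0]},
    {"claw": 1,"translation": [0,-0.02,0],"delta_rot": [0,0,0]},
    {"claw": 1,"translation": [0,-0.025,0],"delta_rot": [0,0,0]},
    {"claw": 1,"translation": [0,-0.025,0],"delta_rot": [0,0,0]},
    {"claw": 1,"translation": [0,-0.025,0],"delta_rot": [0,0,0]}
  ]
}}

```text
t: 22.35
eef_pos: [0.5497, 0.0145, 0.1018]
orientation: [3.135, 0.523, 3.101]
force: [0.5, 9.9, -1.0]
finger_gap: -0.0001
grasp_force: 4.9
```

There is a firm 10 N reaction, so the lever is against its stop. Backing off and lifting clear.

Call:
{"fn": "drive_tool", "kwargs": {
  "steps": [
    {"claw": 1,"translation": [0,0.1,0],"delta_rot": [0,0,0]},
    {"claw": 1,"translation": [0,0.2,0],"delta_rot": [0,0,0]},
    {"claw": 1,"translation": [0,0.2,-0.2],"delta_rot": [0,0,0]},
    {"claw": 1,"translation": [0,0.2,-0.5],"delta_rot": [0,0,0]},
    {"claw": 1,"translation": [0,0,-0.9],"delta_rot": [0,0,0]}
  ]
}}

```text
t: 22.98
eef_pos: [0.4837, 0.0178, 0.2159]
orientation: [-3.141, 0.522, 3.103]
force: [0.7, -1.9, 1.0]
finger_gap: 0.0005
grasp_force: 0.0
```

Call:
{"fn": "drive_tool", "kwargs": {
  "steps": [
    {"claw": 1,"translation": [0,0,0],"delta_rot": [0,0,0]},
    {"claw": 1,"translation": [0,0,0],"delta_rot": [0,0,0]},
    {"claw": 1,"translation": [0,0,0],"delta_rot": [0,0,0]},
    {"claw": 1,"translation": [0,0,0],"delta_rot": [0,0,0]},
    {"claw": 1,"translation": [0,0,0],"delta_rot": [0,0,0]}
  ]
}}

```text
t: 23.6
eef_pos: [0.4843, 0.0168, 0.2141]
orientation: [3.141, 0.521, 3.1]
force: [-0.1, 0.4, 0.1]
finger_gap: 0.0002
grasp_force: 0.0
```

```bash
python3 l.py
python3 - <<'E'
import cv2,glob,os
f=max(glob.glob('pics/l*.png'),key=os.path.getmtime);a=cv2.imread(f);cv2.imwrite('pics/fin.png',cv2.resize(a[100:400,120:480],None,fx=1.9,fy=1.9))
E
```

```text
t 23.65 tcp in socket [-0.0344  0.0197  0.2282] [3.141 0.521 3.1  ] -0.0004417311666523939
knob px [array([253.68 , 199.206])]
lever a -0.019686432877275322 1.6203564250418434
top corners pred [[234.9, 216.6], [281.3, 216.6], [281.3, 242.6], [235.9, 242.6]]
```

View pics/fin.png

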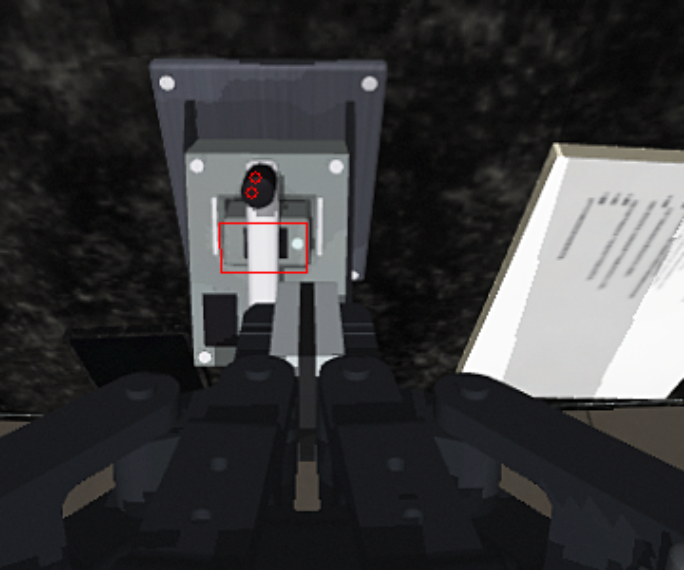

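The lever lies straight down the slope across the module (knob at crop (259,186), fitted angle about 0). The module is home under the bar, and the gripper is clear.

```bash
python3 -c "
from station import *
print(hand_in())"
```

```text
the job is handed in; nothing more can be done
None
```

The slim module is fully home in the grey dock, the lever is shut against its stop, and the arm is clear; I handed the job in at about 24 s, never reaching for the thick module, can or stopwatch.

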